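Jack up the front of a tabletop hob and hold it

ROBOT

A 6-joint arm with a two-finger parallel gripper is mounted at the origin on the work surface. World frame = base frame: x ahead of the robot, y to its left, z up, the work surface at z = 0. Lengths are in m, angles in rad, forces in N, time in s.
With the tool pointing down it reaches from about 0.35 to 0.775 m from the base axis. Payload 5.5 kg.
Tool frame: the origin (TCP) lies at the very end of the fingers, on their centre line; the grasp point (between the pads) lies 19 mm behind it; z points along the fingers, y is the direction in which the jaws open and shut (so a half turn about z gives the same grasp; the last joint's range is limited). The gripper opens to 85 mm and grips with 20 to 120 N. Pads are 22 mm wide; open, the fingers measure 114 mm over their backs; the gripper's body (76 mm by 85 mm) begins 54 mm behind the grasp point. The pads swing forward as they close: fully open they stand 13 mm farther back than shut.
Start: joints at [-1.456, 0.313, 0.046, 1.304, 0, 1.431], TCP at [0.145, -0.556, 0.231] pointing down, gripper open.
Joint ranges: [-2.76, 2.76], [-0.86, 1.69], [-1.03, 1.26], [-2.2, 2.34], [-1.47, 1.5], [-3.14, 3.14]. Speed limits (rad/s): [2.57, 2.57, 3.14, 3.14, 3.14, 3.14].

INTERFACE

Orientations are given as a unit quaternion [w, x, y, z].
In Python, from workcell import env gives the robot as it stands. The module is installed in compiled form; this text tells all that it offers.
- The arm moves only by the shell command python3 -m pendant 'ROWS' [FORCE]. ROWS is JSON, a list of rows, each an object with "fingers": the finger opening in mm, from 0 to 85.4; "delta_pos": the shift along the tool's x, y, z in mm, a list of three; "angular": the turn, a rotation vector about the tool's x, y, z in rad, a list of three. In form: [{"fingers": fingers, "delta_pos": [x, y, z], "angular": [ax, ay, az]}, ...]. A call has 1 to 12 rows; each row shifts and turns the commanded pose from where the row before left it, along the tool's axes as they then stand; what a row does not reach is not made up. A row lasts 1/10 s, in which the tool goes at most 50 mm and 8.59 degrees, less where a joint would pass 70% of its speed; a pose out of reach is approached as far as the arm can. A call is refused whole if a number of a shift passes 50 or a number of a turn 0.15, either way. A call with a gripper value outside its range is refused whole. The fingers move at their own pace and stop on an object; FORCE is the grip in N (left out, the last holds). Time passes only in rows, so rows that do not move let the fingers close. It gives the time, the measured TCP pose, the force and the opening at its end, in the units of the state.
- env.get_state(): the state, without advancing time (a new reading comes with each control period).
- env.read_camera(name): name is "scene" or "top"; returns the picture (384x512x3 uint8, blue, green, red); there is no depth.
- env.camera_params(name): a dict with "fx", "fy", "cx", "cy" (pixels), "view" (4x4, takes a point from world to camera coordinates). Camera axes: x right, y up, looking along -z (the intrinsics and any distortion apply to the point x, -y, -z); pixel columns grow to the right and rows downward; lengths in m; the calibration is good to about 2 mm. A picture is of the moment at which its call begins. camera_params takes no time and is no camera call.
- env.hand_in(): hands the job in, once; it reports no verdict.
The state is a dict: "clock": time; "joint_pos": joint angles; "qvel": joint speeds; "tau": joint torques, N m; "tcp_pos": TCP position; "orientation": TCP orientation; "wrist_force": force on the tool from outside, world axes, zero at the start; "ft_torque": the same for the moment, N m; "finger_gap": finger opening in m.
Only numpy, scipy, OpenCV 4.12 (cv2) and the standard library are available. Lean on these libraries where they do the work, as an engineer would, in place of code of your own. Each camera call takes 0.05 s, during which the arm holds its last target. There are 200 camera calls.

TASK

Pick up the small lever jack with a light grip and set it flat on the counter with its round saddle centred under the marked lift point on the hob's front tab. Pump the handle: push it slowly fully down once to try the lift, let it come all the way back up under control so that the hob is set down gently, then push it slowly fully down again and finish while still holding it down with the hob's front raised. Do not touch or bump the hob with the arm or ram it with the jack, and leave the soap bottle, mill and mug alone.

Things in the scene. Friction and masses are not known exactly. Their poses are not given: they have to be found in the camera images.
- jack: Small lever jack, about 0.87 kg, loose. Origin: centre of its underside, below the middle of its grip housing; x points from handle to saddle, z up. Dark steel base plate 160 x 70 x 8 mm, from x = -85 to +75 mm. The saddle stands at x = +55 mm, on a 24 mm sleeve; the handle rises towards -x from a pin along y at x = -18, z = 50 mm.
- grip (a point): Middle of the jack's grey plastic grip housing, 40 mm above the jack's underside, over its origin. The housing is 48 (x) x 34 (y) mm, from z = 8 to 56 mm: pick the jack up here from above, fingers closing along the jack's y. Grip with 20 to 50 N; it cracks if the two fingers together press with more than 140 N.
- saddle (a point): Centre of the top face of the jack's saddle, a flat steel disc 30 mm across, at x = +55, y = 0 in the jack frame; 38 mm above the counter when the handle is up, 62 mm when it is fully down.
- paddle (a point): Centre of the top face of the black paddle (60 long, 36 wide, 12 mm thick) at the handle's end: 135 mm from the pin along the handle and 6 mm above its middle line. Handle up: it slopes up at 0.46 rad towards -x, this point at x = -136, z = 115 mm in the jack frame; fully down: almost level, x = -153, z = 59 mm. Press here from above, following the arc.
- jack_handle (a joint): Handle angle of the jack: 0 = up (spring and load return it there), 0.44 rad = fully down against its stop. The saddle rises 24 mm over the stroke, in proportion; it meets the tab at about half stroke. Pushing at the paddle takes about 2 N before that, then 8 to 13 N.
- hob: Tabletop hob, steel with black top, 300 (x) x 360 (y) mm, top 81 mm above the counter (two knobs to 94 mm), underside 30 mm above it. Origin on the counter, on its middle line, 35 mm in front of its front face; x points from its front (with knobs and tab, facing the robot) to its back, y to the left as seen from the robot. Its rear foot rail is fixed; the front tips up.
- lift_pad (a point): Lift point on the underside of a flat steel tab (60 mm out from the hob's front face, 50 wide, 5 thick), 50 mm above the counter at rest, 62 mm when jacked fully. It lies at x = 0, y = +50 mm in the hob frame, 25 mm in from the tab's front edge, and is marked on the tab's top by a raised round boss 28 mm across. Axes as the hob's; the jack goes in along +x.
- soap: Green bottle, 60 mm across, 150 mm high, loose; origin under its centre. Bystander.
- mill: Steel pepper mill, 54 mm across, 110 mm high, loose; origin under its centre. Bystander.
- mug: White mug, 80 mm across, 90 mm high, loose; origin under its centre. Bystander.

How it is judged:
By the outcome, as a careful person would: the job done as asked, in the order asked, and still so for the second after the job is handed in, while the arm keeps its last pose, push and grip.
It also fails if it takes over 72 s, if anything falls off the work surface, if the arm or the gripper's body presses on something with over 40 N, if the wrist force passes 120 N, or if a joint passes its speed limit or range.

## Working session

There is one attempt and no reset: what is moved stays moved. The work goes in short steps, Python scripts to look and compute and a shell command to move; the robot and the scene stay as the last step left them, time stands still between calls to the robot, and variables do not carry over. Pictures are saved under pics/ and viewed, about 8 in all and at most 12, crops included, and the job is handed in when it is done.

```bash
mkdir -p pics; python3 - <<'E'
from workcell import env
import cv2,numpy as np
for n in("top","scene"):
    im=env.read_camera(n); cv2.imwrite(f"pics/{n}0.png",im)
    p=env.camera_params(n); print(n,p)
a=cv2.imread("pics/top0.png");b=cv2.imread("pics/scene0.png")
print(env.get_state())
E
```

```text
top {'fx': 471.19412493985726, 'fy': 471.19412493985726, 'cx': 260.13483244983416, 'cy': 196.84188938895153, 'view': array([[ 0.02504528, -0.99948944, -0.01983903, -0.0079203 ],
       [ 0.99586396,  0.02321084,  0.08784203, -0.51647825],
       [-0.08733671, -0.021957  ,  0.99593684, -1.42951664],
       [ 0.        ,  0.        ,  0.        ,  1.        ]])}
scene {'fx': 359.61448328719047, 'fy': 359.61448328719047, 'cx': 262.0660694834738, 'cy': 183.86702539521607, 'view': array([[-0.52662533,  0.85002822,  0.01085288,  0.27684567],
       [-0.54537979, -0.34762182,  0.76270568,  0.21502098],
       [ 0.65209405,  0.39574119,  0.64665467, -1.52337309],
       [ 0.        ,  0.        ,  0.        ,  1.        ]])}
{'clock': 0.1, 'joint_pos': array([-1.45561275e+00,  3.13928317e-01,  4.51070334e-02,  1.30358477e+00,
       -2.81604758e-05,  1.43120586e+00]), 'qvel': array([-0.00028477, -0.0008236 ,  0.00218862, -0.00026634, -0.00084125,
        0.00028487]), 'tau': array([ 2.62171001e-03, -4.81724203e+01,  2.99244654e+01,  1.27288123e-02,
       -1.02803667e-04, -1.43493846e-06]), 'tcp_pos': array([ 0.14485175, -0.55599846,  0.23050222]), 'orientation': array([-8.04975478e-04,  9.91896916e-01,  1.27042746e-01, -4.25731895e-06]), 'wrist_force': array([-0.06018393, -0.27231143,  1.01124767]), 'ft_torque': array([-0.02076403,  0.03312668,  0.01049764]), 'finger_gap': 0.0857639746319033}
```

View pics/top0.png

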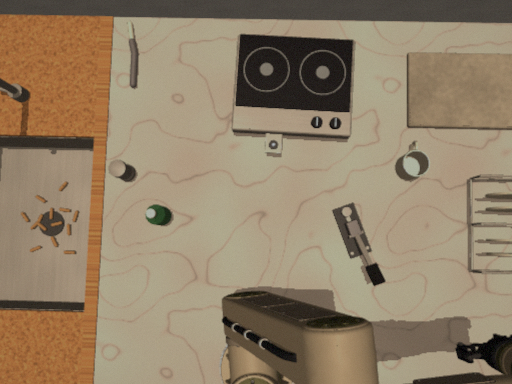

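View pics/scene0.png

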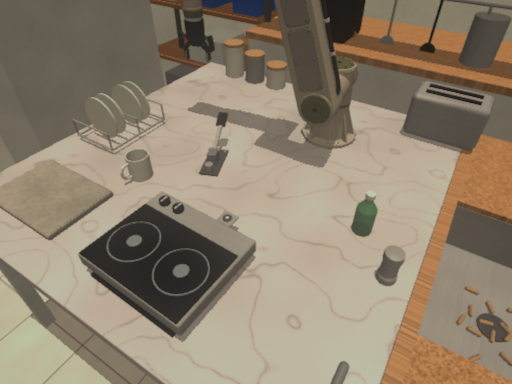

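The top view shows the jack at about (352,232), with its saddle at (347,211) and paddle at (374,273). The tab boss is at (273,145) and the mug at (412,165). The scene view agrees. Next I'll zoom in on the jack and tab.

```bash
python3 - <<'E'
import cv2,numpy as np
a=cv2.imread("pics/top0.png")
j=cv2.resize(a[195:295,320:400],None,fx=6,fy=6,interpolation=cv2.INTER_CUBIC)[:600]
h=cv2.resize(a[120:170,225:360],None,fx=2.3,fy=2.3,interpolation=cv2.INTER_CUBIC)
h=cv2.resize(a[125:165,250:302],None,fx=6,fy=6,interpolation=cv2.INTER_CUBIC)
o=np.zeros((600,800,3),np.uint8);o[:600,:480]=j;o[:240,484:484+312]=h
cv2.imwrite("pics/crop0.png",o)
E
cat > h.py <<'E'
import numpy as np,cv2
from workcell import env
def ray(n,u,v):
    p=env.camera_params(n);V=p["view"];R=V[:3,:3]
    o=-R.T@V[:3,3]; d=R.T@np.array([(u-p["cx"])/p["fx"],-(v-p["cy"])/p["fy"],-1.]);return o,d
def at(n,u,v,z):
    o,d=ray(n,u,v);return o+d*(z-o[2])/d[2]
def pix(n,X):
    p=env.camera_params(n);c=p["view"][:3,:3]@np.array(X)+p["view"][:3,3]
    return np.array([p["cx"]+p["fx"]*c[0]/-c[2],p["cy"]-p["fy"]*c[1]/-c[2]])
E
```

```text
(no output)
```

View pics/crop0.png

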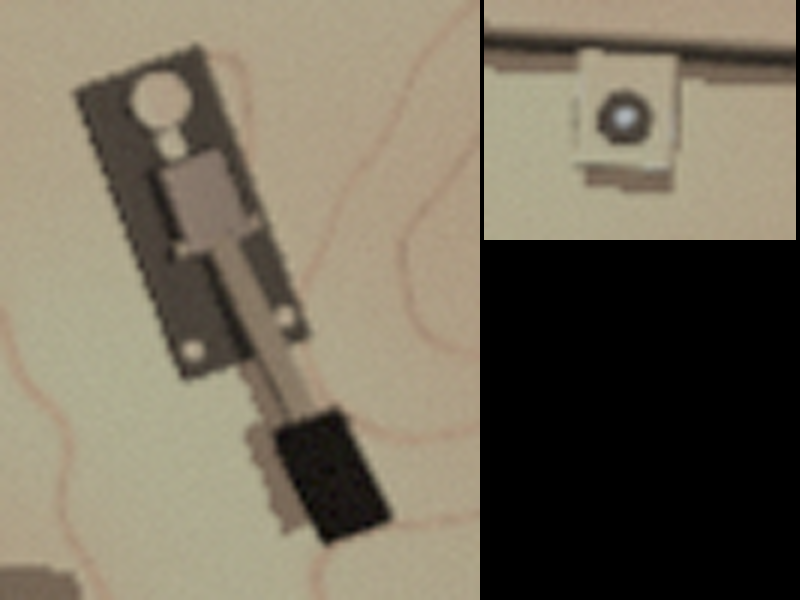

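The crop gives these pixel positions:
- **Saddle:** (161,99)
- **Plate corners:** (76,92), (200,45), (310,335) and (185,380)
- **Paddle:** (335,476)
- **Boss:** (625,117)

I'll convert these to world points.

```bash
python3 - <<'E'
from h import *
c=lambda x,y,u0,v0:(u0+(x+.5)/6-.5,v0+(y+.5)/6-.5)
a=cv2.imread("pics/top0.png");b=cv2.imread("pics/scene0.png")
P=lambda q,z:at("top",*c(*q,320,195),z)
pl=[P(q,.008) for q in((76,92),(200,45),(310,335),(185,380))]
for i in range(4):print("plate",pl[i].round(4),np.linalg.norm(pl[i]-pl[i-1]).round(4))
f=(pl[0]+pl[1])/2;r=(pl[2]+pl[3])/2
d=f-r;yaw=np.arctan2(d[1],d[0]);ex=np.array([np.cos(yaw),np.sin(yaw)])
s=P((161,99),.038);hs=P((207,200),.056);pd=P((335,476),.115)
print("yaw",yaw,"origin from plate",((f+r)/2)[:2]+.005*ex,"from saddle",s[:2]-.055*ex,"housing",hs,"paddle origin",pd[:2]+.136*ex)
bo=at("top",*c(141,117,250,125),.057);print("boss",bo)
# hob corner pixels: white front face bottom edge / black top region
g=cv2.cvtColor(a,cv2.COLOR_BGR2GRAY)
m=((g<60)).astype(np.uint8);m[:, :225]=0;m[:,362:]=0;m[:34]=0;m[112:]=0
m=cv2.morphologyEx(m,cv2.MORPH_CLOSE,np.ones((9,9)))
cs=max(cv2.findContours(m,0,2)[0],key=cv2.contourArea);R=cv2.minAreaRect(cs);bx=cv2.boxPoints(R);print("blacktop",bx)
w=[at("top",*q,.081) for q in bx]
for i in range(4):
    e=w[i]-w[i-1];print(w[i].round(4),np.linalg.norm(e).round(4),np.degrees(np.arctan2(e[1],e[0])).round(2))
# tab outline
t=[at("top",*c(*q,250,125),.055) for q in((577-484,52),(679-484,55),(672-484,168),(576-484,163))]
for i in range(4):
    e=t[i]-t[i-1];print("tab",t[i].round(4),np.linalg.norm(e).round(4),np.degrees(np.arctan2(e[1],e[0])).round(2))
# mug
print("boss in scene",pix("scene",bo),"saddle",pix("scene",s),"paddle",pix("scene",pd))
print("mug",at("top",412,163,.09),"soap",at("top",155,213,.15),"mill",at("top",118,169,.11))
def cr(x,y):return cv2.resize(b[y-50:y+50,x-33:x+33],None,fx=6,fy=6,interpolation=2)
o=np.hstack([cr(215,145),cr(228,222)]);cv2.imwrite("pics/crop1.png",o)
E
```

```text
plate [ 0.4824 -0.2194  0.008 ] 0.1569
plate [ 0.5082 -0.2829  0.008 ] 0.0686
plate [ 0.3608 -0.3401  0.008 ] 0.1581
plate [ 0.3363 -0.2766  0.008 ] 0.068
yaw 0.3717827040251815 origin from plate [ 0.42658281 -0.27794727] from saddle [ 0.42671706 -0.27825424] housing [ 0.42713837 -0.27859646  0.056     ] paddle origin [ 0.42379757 -0.27982554]
boss [ 0.67522381 -0.03148096  0.057     ]
blacktop [[235.32066  105.73711 ]
 [239.14696   33.994507]
 [352.57098   40.043793]
 [348.7447   111.78639 ]]
[0.7851 0.0849 0.081 ] 0.3407 88.0
[1.0089 0.0799 0.081 ] 0.2239 -1.29
[ 0.9955 -0.2653  0.081 ] 0.3454 -92.23
[ 0.7732 -0.2556  0.081 ] 0.2225 177.51
tab [ 0.7086 -0.0064  0.055 ] 0.0571 0.87
tab [ 0.7081 -0.0582  0.055 ] 0.0518 -90.53
tab [ 0.65   -0.0558  0.055 ] 0.0582 177.71
tab [ 0.6515 -0.0072  0.055 ] 0.0486 88.21
boss in scene [226.43781275 217.4331621 ] saddle [207.96005697 163.47390018] paddle [221.0020597  117.64365593]
mug [ 0.62079805 -0.44058144  0.09      ] soap [0.45281552 0.29649987 0.15      ] mill [0.5809869  0.42092182 0.11      ]
```

View pics/crop1.png

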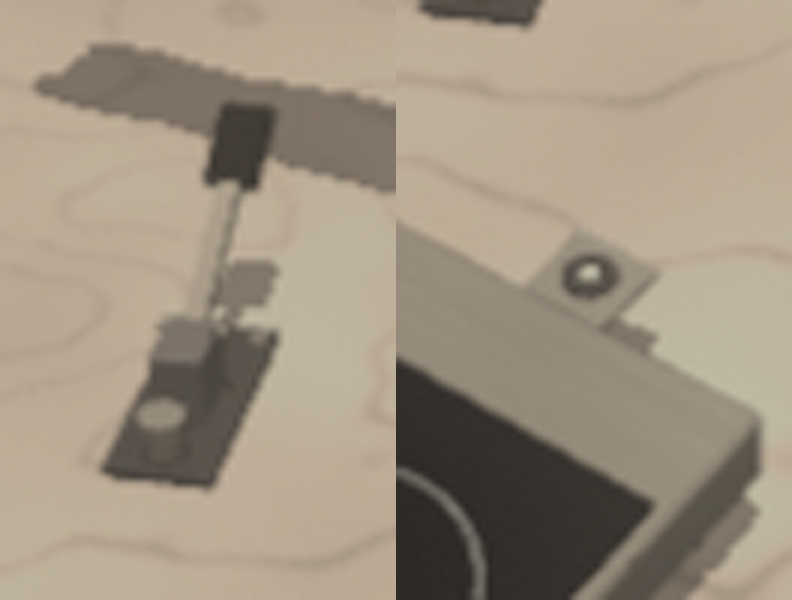

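Both views agree to within 1 px: the jack origin is at (0.427,-0.278) with yaw 0.372, and the lift point is at (0.675,-0.0315) with yaw about -0.03. I'll move above the grip.

```bash
python3 -m pendant '[{"fingers":85,"delta_pos":[0,0,0],"angular":[0,0,-0.117]},{"fingers":85,"delta_pos":[36,-16,0],"angular":[0,0,0]},{"fingers":85,"delta_pos":[36,-16,0],"angular":[0,0,0]},{"fingers":85,"delta_pos":[36,-16,0],"angular":[0,0,0]},{"fingers":85,"delta_pos":[36,-16,0],"angular":[0,0,0]},{"fingers":85,"delta_pos":[36,-16,0],"angular":[0,0,0]},{"fingers":85,"delta_pos":[36,-16,0],"angular":[0,0,0]},{"fingers":85,"delta_pos":[36,-16,0],"angular":[0,0,0]},{"fingers":85,"delta_pos":[36,-16,0],"angular":[0,0,0]},{"fingers":85,"delta_pos":[36,-16,0],"angular":[0,0,0]},{"fingers":85,"delta_pos":[36,-16,0],"angular":[0,0,0]},{"fingers":85,"delta_pos":[0,0,0],"angular":[0,0,0]}]' 30
cat >> h.py <<'E'
def togo(x,y,z,yaw):
    s=env.get_state();q=s["orientation"];from scipy.spatial.transform import Rotation as R
    r=R.from_quat([q[1],q[2],q[3],q[0]]);M=r.as_matrix();cy=np.arctan2(M[1,0],M[0,0])
    ex=np.array([np.cos(yaw),np.sin(yaw),0]);T=np.column_stack([ex,[ex[1],-ex[0],0],[0,0,-1]])
    print("t",s["clock"].__round__(2),"p",s["tcp_pos"].round(4),"yaw",cy.round(4),"tilt",M[2].round(3),"F",s["wrist_force"].round(1),"gap",round(s["finger_gap"],4))
    print("  turn",(r.inv()*R.from_matrix(T)).as_rotvec().round(4),"shift now(mm)",(M.T@(np.array([x,y,z])-s["tcp_pos"])*1e3).round(1),"after turn",(T.T@(np.array([x,y,z])-s["tcp_pos"])*1e3).round(1))
E
python3 -c "from h import *;togo(.4267,-.278,.02,.372)"
```

```text
clock: 1.3
tcp_pos: [0.4244, -0.2733, 0.2309]
orientation: [-0.001, 0.982, 0.188, 0.0]
wrist_force: [0.3, -0.3, -0.3]
finger_gap: 0.0847
t 1.3 p [ 0.4244 -0.2733  0.2309] yaw 0.3776 tilt [ 0.001 -0.001 -1.   ] F [ 0.3 -0.3 -0.3] gap 0.0847
  turn [-0.0012 -0.0008  0.0056] shift now(mm) [  0.3   5.5 210.9] after turn [  0.5   5.2 210.9]
```

```bash
python3 -m pendant '[{"fingers":85,"delta_pos":[0,5,30],"angular":[0,0,0.005]},{"fingers":85,"delta_pos":[0,0,30],"angular":[0,0,0]},{"fingers":85,"delta_pos":[0,0,30],"angular":[0,0,0]},{"fingers":85,"delta_pos":[0,0,30],"angular":[0,0,0]},{"fingers":85,"delta_pos":[0,0,20],"angular":[0,0,0]},{"fingers":85,"delta_pos":[0,0,0],"angular":[0,0,0]},{"fingers":85,"delta_pos":[0,0,0],"angular":[0,0,0]}]' 30
python3 - <<'E'
from h import *
togo(.4267,-.278,.02,.372)
a=env.read_camera("top");b=env.read_camera("scene")
o=np.hstack([cv2.resize(a[195:295,320:386],None,fx=6,fy=6),cv2.resize(b[85:185,180:246],None,fx=6,fy=6)]);cv2.imwrite("pics/g1.png",o)
E
```

```text
clock: 2.0
tcp_pos: [0.4235, -0.2815, 0.0913]
orientation: [-0.0, 0.983, 0.182, -0.0]
wrist_force: [-0.1, -0.6, 0.0]
finger_gap: 0.0849
t 2.0 p [ 0.4235 -0.2815  0.0913] yaw 0.3661 tilt [-0.001 -0.001 -1.   ] F [-0.1 -0.6  0. ] gap 0.0849
  turn [-0.0009  0.0006 -0.0059] shift now(mm) [ 4.3 -2.1 71.3] after turn [ 4.3 -2.1 71.3]
```

View pics/g1.png

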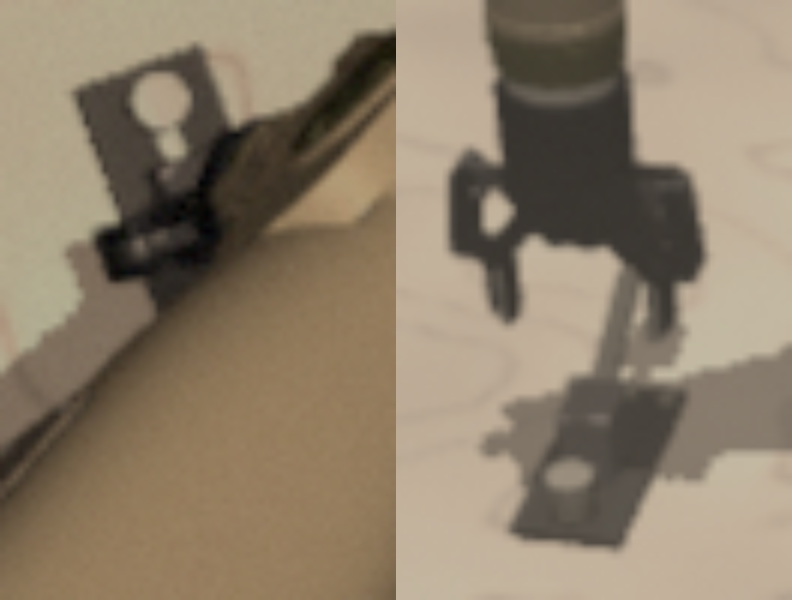

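The jack is undisturbed and the open fingers straddle the housing, with the pads just above it. I'll make the small correction and go down.

```bash
python3 -m pendant '[{"fingers":85,"delta_pos":[4,-2,0],"angular":[0,0,-0.005]},{"fingers":85,"delta_pos":[0,0,20],"angular":[0,0,0]},{"fingers":85,"delta_pos":[0,0,20],"angular":[0,0,0]},{"fingers":85,"delta_pos":[0,0,20],"angular":[0,0,0]},{"fingers":85,"delta_pos":[0,0,11],"angular":[0,0,0]},{"fingers":85,"delta_pos":[0,0,0],"angular":[0,0,0]},{"fingers":85,"delta_pos":[0,0,0],"angular":[0,0,0]}]' 30
python3 -c "from h import *;togo(.4267,-.278,.02,.372)"
```

```text
clock: 2.8
tcp_pos: [0.4275, -0.2783, 0.021]
orientation: [0.0, 0.983, 0.185, 0.0]
wrist_force: [-0.3, 0.3, 0.5]
finger_gap: 0.0852
t 2.8 p [ 0.4275 -0.2783  0.021 ] yaw 0.3721 tilt [ 0.     0.001 -1.   ] F [-0.3  0.3  0.5] gap 0.0852
  turn [ 0.0008 -0.0004  0.0001] shift now(mm) [-0.7 -0.6  1. ] after turn [-0.7 -0.6  1. ]
```

```bash
python3 -m pendant '[{"fingers":60,"delta_pos":[0,0,0],"angular":[0,0,0]},{"fingers":45,"delta_pos":[0,0,0],"angular":[0,0,0]},{"fingers":38,"delta_pos":[0,0,0],"angular":[0,0,0]},{"fingers":28,"delta_pos":[0,0,0],"angular":[0,0,0]},{"fingers":28,"delta_pos":[0,0,0],"angular":[0,0,0]},{"fingers":28,"delta_pos":[0,0,0],"angular":[0,0,0]},{"fingers":28,"delta_pos":[0,0,0],"angular":[0,0,0]},{"fingers":28,"delta_pos":[0,0,0],"angular":[0,0,0]},{"fingers":28,"delta_pos":[0,0,0],"angular":[0,0,0]},{"fingers":28,"delta_pos":[0,0,0],"angular":[0,0,0]}]' 35
python3 -c "from h import *;togo(.4267,-.278,.02,.372)"
```

```text
clock: 3.8
tcp_pos: [0.4275, -0.2786, 0.021]
orientation: [0.001, 0.983, 0.185, 0.0]
wrist_force: [-0.4, -0.8, 6.4]
finger_gap: 0.0335
t 3.8 p [ 0.4275 -0.2786  0.021 ] yaw 0.3716 tilt [ 0.     0.002 -1.   ] F [-0.4 -0.8  6.4] gap 0.0335
  turn [ 0.0016 -0.0005 -0.0004] shift now(mm) [-0.5 -0.9  1. ] after turn [-0.5 -0.9  1. ]
```

```bash
python3 -m pendant '[{"fingers":28,"delta_pos":[0,0,-4],"angular":[0,0,0]},{"fingers":28,"delta_pos":[0,0,-8],"angular":[0,0,0]},{"fingers":28,"delta_pos":[0,0,-12],"angular":[0,0,0]},{"fingers":28,"delta_pos":[0,0,-12],"angular":[0,0,0]},{"fingers":28,"delta_pos":[0,0,-4],"angular":[0,0,0]},{"fingers":28,"delta_pos":[0,0,0],"angular":[0,0,0]},{"fingers":28,"delta_pos":[0,0,0],"angular":[0,0,0]},{"fingers":28,"delta_pos":[0,0,0],"angular":[0,0,0]}]'
python3 - <<'E'
from h import *
togo(.525,-.0265,.061,-.033)
b=env.read_camera("scene")
cv2.imwrite("pics/l1.png",cv2.resize(b[60:200,150:300],None,fx=4,fy=4))
E
```

```text
clock: 4.6
tcp_pos: [0.4267, -0.2776, 0.0599]
orientation: [-0.0, 0.983, 0.185, -0.0]
wrist_force: [-0.2, 0.2, -8.8]
finger_gap: 0.0334
t 4.6 p [ 0.4267 -0.2776  0.0599] yaw 0.3718 tilt [-0.    -0.001 -1.   ] F [-0.2  0.2 -8.8] gap 0.0334
  turn [-0.0007  0.0006  0.4048] shift now(mm) [ 182.9 -198.2   -1. ] after turn [  90.  -254.2   -1.1]
```

View pics/l1.png

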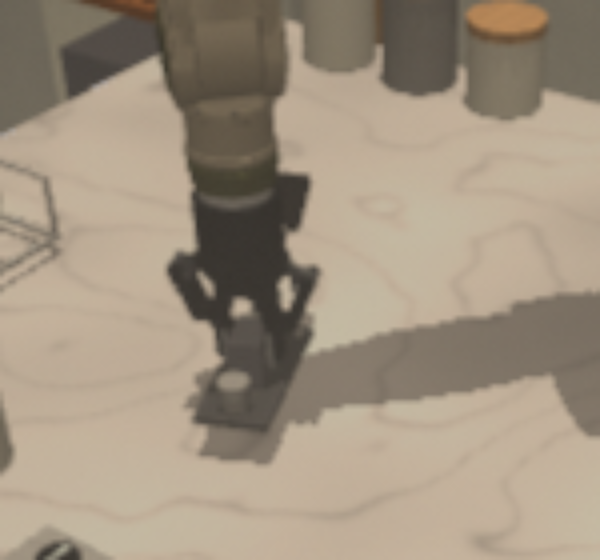

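The jack is lifted level at 8.8 N, which matches its weight. I'll turn it to the hob's heading and carry it in front of the tab.

```bash
python3 -m pendant '[{"fingers":28,"delta_pos":[0,0,0],"angular":[0,0,0.08]},{"fingers":28,"delta_pos":[0,0,0],"angular":[0,0,0.08]},{"fingers":28,"delta_pos":[0,0,0],"angular":[0,0,0.08]},{"fingers":28,"delta_pos":[0,0,0],"angular":[0,0,0.08]},{"fingers":28,"delta_pos":[0,0,0],"angular":[0,0,0.085]},{"fingers":28,"delta_pos":[0,0,0],"angular":[0,0,0]}]'
python3 -m pendant '[{"fingers":28,"delta_pos":[5,-15,0],"angular":[0,0,0]},{"fingers":28,"delta_pos":[10,-28,0],"angular":[0,0,0]},{"fingers":28,"delta_pos":[10,-28,0],"angular":[0,0,0]},{"fingers":28,"delta_pos":[10,-28,0],"angular":[0,0,0]},{"fingers":28,"delta_pos":[10,-28,0],"angular":[0,0,0]},{"fingers":28,"delta_pos":[10,-28,0],"angular":[0,0,0]},{"fingers":28,"delta_pos":[10,-28,0],"angular":[0,0,0]},{"fingers":28,"delta_pos":[10,-28,0],"angular":[0,0,0]},{"fingers":28,"delta_pos":[10,-28,0],"angular":[0,0,0]},{"fingers":28,"delta_pos":[5,-15,0],"angular":[0,0,0]},{"fingers":28,"delta_pos":[0,0,0],"angular":[0,0,0]},{"fingers":28,"delta_pos":[0,0,0],"angular":[0,0,0]}]'
python3 - <<'E'
from h import *
togo(.525,-.0265,.026,-.033)
a=env.read_camera("top");b=env.read_camera("scene");cv2.imwrite("pics/top2.png",a);cv2.imwrite("pics/scene2.png",b)
o=np.hstack([cv2.resize(a[120:220,220:320],None,fx=4,fy=4),cv2.resize(b[140:240,175:275],None,fx=4,fy=4)]);cv2.imwrite("pics/p1.png",o)
E
```

```text
clock: 5.25
tcp_pos: [0.4268, -0.2778, 0.0598]
orientation: [-0.0, 1.0, -0.017, -0.0]
wrist_force: [0.0, -1.0, -7.4]
finger_gap: 0.0331
clock: 6.45
tcp_pos: [0.525, -0.0264, 0.06]
orientation: [0.0, 1.0, -0.015, -0.0]
wrist_force: [0.5, 0.0, -8.1]
finger_gap: 0.0336
t 6.45 p [ 0.525  -0.0264  0.06  ] yaw -0.0306 tilt [-0.001  0.    -1.   ] F [ 0.5  0.  -8.1] gap 0.0336
  turn [0.0004 0.0009 0.0024] shift now(mm) [ 0.   0.1 34. ] after turn [ 0.   0.1 34. ]
```

View pics/p1.png

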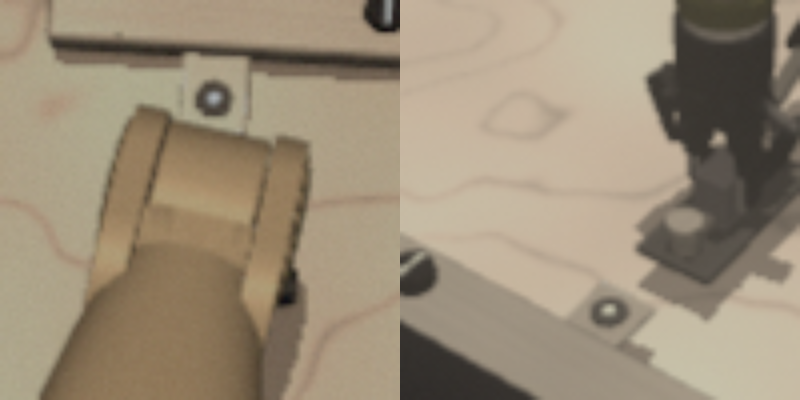

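The saddle appears in the scene crop at (686,216), which is pixel (246.1,193.6), and the tab is clear ahead. I'll check the saddle's offset relative to the TCP.

```bash
python3 - <<'E'
from h import *
print(at("scene",246.1,193.6,.077),"expect",np.array([.525,-.0264])+.055*np.array([np.cos(.0306),-np.sin(.0306)]), pix("scene",[.58,-.0281,.077]))
print("boss scene",at("scene",226.6,217.3,.057),at("scene",226.9,217.2,.057))
E
```

```text
[ 0.57508693 -0.02834979  0.077     ] expect [ 0.57997425 -0.02808274] [245.28044934 194.52812148]
boss scene [ 0.67452601 -0.03140069  0.057     ] [ 0.67372079 -0.03089766  0.057     ]
```

```bash
python3 - <<'E'
from h import *
for f,c in(("scene0",(208,163)),("scene2",(246,194))):
    g=cv2.cvtColor(cv2.imread(f"pics/{f}.png"),6);x,y=c
    print(f);print(g[y-6:y+8,x-8:x+9])
E
```

```text
scene0
[[172 173 174 174 174 175 146  84  79  78  79  78  78  78  78  74  70]
 [173 173 173 174 174 164 122  78  79  77  78  78  78  79  77  74  71]
 [173 173 174 174 167 135  93  80  78  79  79  78  78  78  78  75  71]
 [173 173 173 174 153 106  84  79  80  77  78  79  79  78  78  76  72]
 [173 174 174 166 133  89  90  98 104 110 101  84  78  79  78  76  72]
 [173 174 173 152 109 102 121 128 132 135 130 119 102  84  78  77  73]
 [174 173 161 128 103 125 138 141 140 139 140 139 120  86  78  78  75]
 [172 168 146 102 106 132 140 140 140 139 141 141 119  81  79  77  79]
 [167 158 130  89  92 118 139 140 140 140 137 124  95  76  78  78  81]
 [166 149 106  85  83  95 108 113 120 115 108  96  77  76  81  82  82]
 [163 133  89  84  82  84  87  91  96  94  91  87  80  81  83  84  84]
 [153 108  84  83  82  83  84  88  91  92  91  85  78  79  84  84  84]
 [133  89  84  82  83  80  80  86  90  90  88  83  76  76  85  84  84]
 [107  83  83  81  83  79  79  86  88  88  87  83  76  76  84  84  84]]
scene2
[[165 167 171 175 177 165 132 118 114  96  78  75  75  75  76  75  74]
 [172 174 176 177 16
[... 203 characters left out ...]
118 118 122 128 129 132 131 130 120  99  80  77  75  75  75]
 [119 118 118 125 136 143 145 146 146 145 141 133 116  92  84  76  75]
 [118 119 114 124 145 146 146 147 146 145 145 147 131 103  94  84  75]
 [118 114 100 118 145 146 146 145 145 145 147 147 130 101  92  82  75]
 [114 101  88 101 130 145 146 145 146 147 147 139 117  94  84  77  75]
 [ 98  90  84  87 103 125 136 142 144 139 125 106  94  85  75  71  70]
 [ 87  86  84  83  87  97 106 113 114 110  97  84  80  76  69  67  66]
 [ 85  85  83  83  82  87  92  93  92  93  92  83  79  76  67  68  67]
 [ 85  83  83  80  77  85  89  89  90  91  88  82  79  81  78  74  72]
 [ 84  84  85  77  75  85  87  87  89  88  86  80  80  84  84  82  82]]
```

The mask rows put the saddle at about (245.6,194.6), against a prediction of (245.3,194.5), so the jack sits true in the grip. I'll lower it to about 4 mm off the counter, then go in along +x.

```bash
python3 -m pendant '[{"fingers":28,"delta_pos":[0,0,8],"angular":[0,0,0]},{"fingers":28,"delta_pos":[0,0,10],"angular":[0,0,0]},{"fingers":28,"delta_pos":[0,0,10],"angular":[0,0,0]},{"fingers":28,"delta_pos":[0,0,6],"angular":[0,0,0]},{"fingers":28,"delta_pos":[0,0,0],"angular":[0,0,0]},{"fingers":28,"delta_pos":[0,0,0],"angular":[0,0,0]}]'
python3 -m pendant '[{"fingers":28,"delta_pos":[5,0,0],"angular":[0,0,0]},{"fingers":28,"delta_pos":[10,0,0],"angular":[0,0,0]},{"fingers":28,"delta_pos":[10,0,0],"angular":[0,0,0]},{"fingers":28,"delta_pos":[10,0,0],"angular":[0,0,0]},{"fingers":28,"delta_pos":[10,0,0],"angular":[0,0,0]},{"fingers":28,"delta_pos":[10,0,0],"angular":[0,0,0]},{"fingers":28,"delta_pos":[10,0,0],"angular":[0,0,0]},{"fingers":28,"delta_pos":[10,0,0],"angular":[0,0,0]},{"fingers":28,"delta_pos":[10,0,0],"angular":[0,0,0]},{"fingers":28,"delta_pos":[7,0,0],"angular":[0,0,0]},{"fingers":28,"delta_pos":[3,0,0],"angular":[0,0,0]},{"fingers":28,"delta_pos":[0,0,0],"angular":[0,0,0]}]'
python3 - <<'E'
from h import *
togo(.6205,-.0297,.0205,-.031)
b=env.read_camera("scene");cv2.imwrite("pics/scene3.png",b)
cv2.imwrite("pics/p2.png",cv2.resize(b[150:250,180:280],None,fx=6,fy=6,interpolation=2))
E
```

```text
clock: 7.15
tcp_pos: [0.5252, -0.0271, 0.0259]
orientation: [-0.0, 1.0, -0.017, -0.0]
wrist_force: [-0.7, 0.3, -6.7]
finger_gap: 0.0338
clock: 8.35
tcp_pos: [0.6207, -0.0303, 0.0261]
orientation: [0.0, 1.0, -0.017, -0.0]
wrist_force: [0.5, -0.5, -7.7]
finger_gap: 0.0333
t 8.35 p [ 0.6207 -0.0303  0.0261] yaw -0.0332 tilt [-0.  0. -1.] F [ 0.5 -0.5 -7.7] gap 0.0333
  turn [ 0.0001  0.0001 -0.0022] shift now(mm) [-0.2 -0.6  5.6] after turn [-0.2 -0.6  5.6]
```

View pics/p2.png

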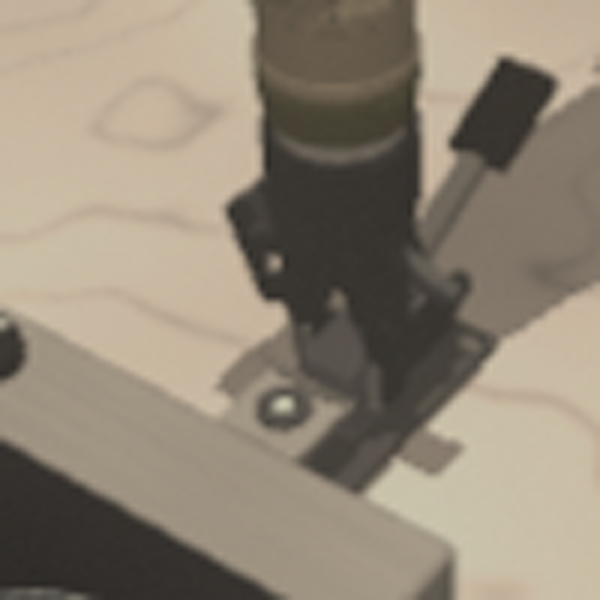

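The jack is under the tab with the boss untouched at (285,408). I'll set it down gently.

```bash
python3 -m pendant '[{"fingers":28,"delta_pos":[0,0,2],"angular":[0,0,0]},{"fingers":28,"delta_pos":[0,-0.5,1.5],"angular":[0,0,0]},{"fingers":28,"delta_pos":[0,0,1],"angular":[0,0,0]},{"fingers":28,"delta_pos":[0,0,0.5],"angular":[0,0,0]},{"fingers":28,"delta_pos":[0,0,0.3],"angular":[0,0,0]},{"fingers":28,"delta_pos":[0,0,0],"angular":[0,0,0]},{"fingers":28,"delta_pos":[0,0,0],"angular":[0,0,0]}]'; python3 -c "from h import *;togo(.6205,-.0297,.0205,-.031)"
```

```text
clock: 9.1
tcp_pos: [0.6204, -0.0298, 0.021]
orientation: [0.0, 1.0, -0.017, 0.0]
wrist_force: [-0.2, 0.0, -7.8]
finger_gap: 0.0337
t 9.1 p [ 0.6204 -0.0298  0.021 ] yaw -0.0333 tilt [ 0.  0. -1.] F [-0.2  0.  -7.8] gap 0.0337
  turn [ 0.0001 -0.0001 -0.0023] shift now(mm) [ 0.1 -0.1  0.5] after turn [ 0.1 -0.1  0.5]
```

```bash
python3 -m pendant '[{"fingers":28,"delta_pos":[0,0,0.5],"angular":[0,0,0]},{"fingers":28,"delta_pos":[0,0,0],"angular":[0,0,0]},{"fingers":28,"delta_pos":[0,0,0.5],"angular":[0,0,0]},{"fingers":28,"delta_pos":[0,0,0],"angular":[0,0,0]},{"fingers":28,"delta_pos":[0,0,0],"angular":[0,0,0]}]'
```

```text
clock: 9.6
tcp_pos: [0.6205, -0.0298, 0.0209]
orientation: [0.0, 1.0, -0.017, 0.0]
wrist_force: [-4.5, 1.2, 6.6]
finger_gap: 0.0335
```

It is resting on the counter. Release slowly and rise straight up.

```bash
python3 -m pendant '[{"fingers":36,"delta_pos":[0,0,-0.4],"angular":[0,0,0]},{"fingers":40,"delta_pos":[0,0,0],"angular":[0,0,0]},{"fingers":50,"delta_pos":[0,0,0],"angular":[0,0,0]},{"fingers":62,"delta_pos":[0,0,0],"angular":[0,0,0]},{"fingers":62,"delta_pos":[0,0,0],"angular":[0,0,0]},{"fingers":62,"delta_pos":[0,0,-10],"angular":[0,0,0]},{"fingers":62,"delta_pos":[0,0,-25],"angular":[0,0,0]},{"fingers":62,"delta_pos":[0,0,-35],"angular":[0,0,0]},{"fingers":62,"delta_pos":[0,0,-35],"angular":[0,0,0]},{"fingers":62,"delta_pos":[0,0,-35],"angular":[0,0,0]},{"fingers":30,"delta_pos":[0,0,-20],"angular":[0,0,0]},{"fingers":0,"delta_pos":[0,0,0],"angular":[0,0,0]}]'
python3 -m pendant '[{"fingers":0,"delta_pos":[-20,0,0],"angular":[0,0,0]},{"fingers":0,"delta_pos":[-30,0,0],"angular":[0,0,0]},{"fingers":0,"delta_pos":[-30,0,0],"angular":[0,0,0]},{"fingers":0,"delta_pos":[-30,0,0],"angular":[0,0,0]},{"fingers":0,"delta_pos":[-20,0,0],"angular":[0,0,0]},{"fingers":0,"delta_pos":[0,0,0],"angular":[0,0,0]},{"fingers":0,"delta_pos":[0,0,0],"angular":[0,0,0]}]'
python3 - <<'E'
from h import *
togo(.484,-.0253,.13,-.033)
a=env.read_camera("top");b=env.read_camera("scene");cv2.imwrite("pics/top4.png",a);cv2.imwrite("pics/scene4.png",b)
o=np.hstack([cv2.resize(a[120:220,240:306],None,fx=6,fy=6),cv2.resize(b[150:250,200:266],None,fx=6,fy=6)]);cv2.imwrite("pics/p3.png",o)
E
```

```text
clock: 10.8
tcp_pos: [0.6227, -0.0301, 0.1852]
orientation: [0.001, 1.0, -0.017, 0.004]
wrist_force: [-0.7, 0.4, -0.9]
finger_gap: 0.0338
clock: 11.5
tcp_pos: [0.4906, -0.0255, 0.1802]
orientation: [0.0, 1.0, -0.017, 0.0]
wrist_force: [1.5, 0.0, 1.5]
finger_gap: -0.0002
t 11.5 p [ 0.4906 -0.0255  0.1802] yaw -0.0334 tilt [ 0.  0. -1.] F [1.5 0.  1.5] gap -0.0002
  turn [ 0.0001 -0.0005 -0.0004] shift now(mm) [-6.6  0.  50.2] after turn [-6.6  0.  50.2]
```

View pics/p3.png

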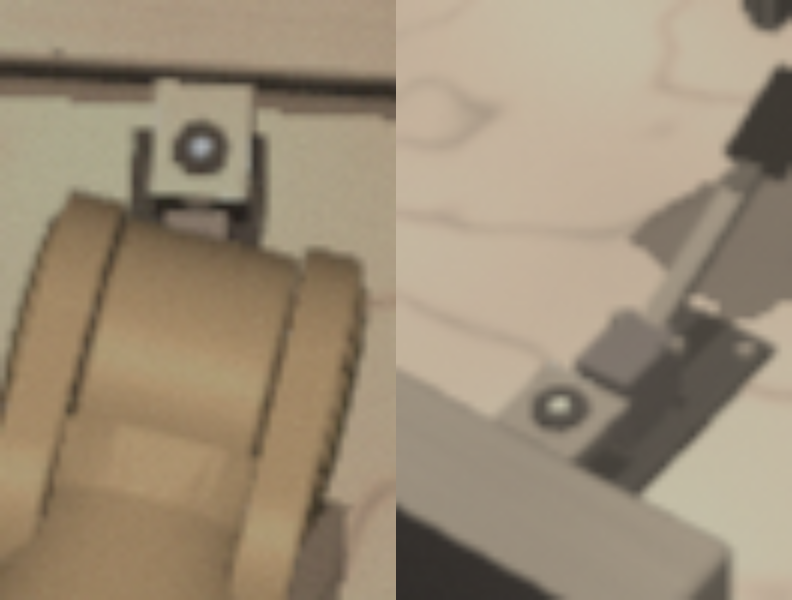

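The jack stands flat with its plate framing the tab. Its front corners are at crop (136,130) and (264,137), and its rear right corner is at scene crop (774,347). I'll check the fit.

```bash
python3 - <<'E'
from h import *
c=lambda x,y,u0,v0:(u0+(x+.5)/6-.5,v0+(y+.5)/6-.5)
l=at("top",*c(136,130,240,120),.008);r=at("top",*c(264,137,240,120),.008);m=(l+r)/2;e=l-r
print(l,r,np.linalg.norm(e),"yaw",np.arctan2(-e[0],e[1]),"saddle",m[:2]-.02*np.array([1,-.033]))
print("boss",at("top",*c(200,147,240,120),.057))
s=np.array([.6205-.0008,-.0298]);y=-.033;ex=np.array([np.cos(y),np.sin(y)]);ey=np.array([-ex[1],ex[0]])
for n,q in(("rear right",(-.085,-.035,.008)),("front left",(.075,.035,.008)),("front right",(.075,-.035,.008)),("housing top",(0,0,.056)),("paddle",(-.136,0,.115))):
    X=[*(s+ex*q[0]+ey*q[1]),q[2]];print(n,np.round(X,4),"top crop",((pix("top",X)-[240,120]+.5)*6-.5).round(),"scene crop",((pix("scene",X)-[200,150]+.5)*6-.5+[396,0]).round())
E
```

```text
[0.69345023 0.0026366  0.008     ] [ 0.69113504 -0.0644776   0.008     ] 0.06715411421627666 yaw -0.03448258311427705 saddle [ 0.67229263 -0.0302605 ]
boss [ 0.67521317 -0.03097508  0.057     ]
rear right [ 0.5336 -0.062   0.008 ] top crop [253. 436.] scene crop [668. 293.]
front left [0.6958 0.0027 0.008 ] top crop [136. 126.] scene crop [594. 529.]
front right [ 0.6935 -0.0673  0.008 ] top crop [269. 133.] scene crop [484. 470.]
housing top [ 0.6197 -0.0298  0.056 ] top crop [195. 256.] scene crop [625. 343.]
paddle [ 0.4838 -0.0253  0.115 ] top crop [180. 516.] scene crop [774. 116.]
```

The saddle is within about 1–2 mm of the lift point. I'll go down to just above the paddle.

```bash
python3 -m pendant '[{"fingers":0,"delta_pos":[-3,0,10],"angular":[0,0,0]},{"fingers":0,"delta_pos":[0,0,20],"angular":[0,0,0]},{"fingers":0,"delta_pos":[0,0,14],"angular":[0,0,0]},{"fingers":0,"delta_pos":[0,0,5],"angular":[0,0,0]},{"fingers":0,"delta_pos":[0,0,3],"angular":[0,0,0]},{"fingers":0,"delta_pos":[0,0,2],"angular":[0,0,0]},{"fingers":0,"delta_pos":[0,0,2],"angular":[0,0,0]},{"fingers":0,"delta_pos":[0,0,1.5],"angular":[0,0,0]},{"fingers":0,"delta_pos":[0,0,1.5],"angular":[0,0,0]},{"fingers":0,"delta_pos":[0,0,0],"angular":[0,0,0]}]'
python3 - <<'E'
from h import *
togo(.4875,-.0253,.115,-.033)
# arc rows: paddle point vs phi
for p in np.linspace(.46,.02,9):print(p.round(3),np.round([601.8-135*np.cos(p)+6*np.sin(p),50+135*np.sin(p)+6*np.cos(p)],1))
E
```

```text
clock: 12.6
tcp_pos: [0.4875, -0.0254, 0.1214]
orientation: [0.0, 1.0, -0.017, 0.0]
wrist_force: [0.3, 0.3, 0.0]
finger_gap: -0.0
t 12.6 p [ 0.4875 -0.0254  0.1214] yaw -0.0332 tilt [ 0.  0. -1.] F [0.3 0.3 0. ] gap -0.0
  turn [ 0.0001 -0.0002 -0.0002] shift now(mm) [-0.  -0.1  6.4] after turn [-0.  -0.1  6.4]
0.46 [483.5 115.3]
0.405 [480.1 108.7]
0.35 [477.  101.9]
0.295 [474.4  95. ]
0.24 [472.1  87.9]
0.185 [470.2  80.7]
0.13 [468.7  73.4]
0.075 [467.6  66.1]
0.02 [466.9  58.7]
```

```bash
python3 -m pendant '[{"fingers":0,"delta_pos":[0,0,1.5],"angular":[0,0,0]},{"fingers":0,"delta_pos":[0,0,1.5],"angular":[0,0,0]},{"fingers":0,"delta_pos":[-0.5,0,1.5],"angular":[0,0,0]},{"fingers":0,"delta_pos":[-0.7,0,1.5],"angular":[0,0,0]},{"fingers":0,"delta_pos":[-0.7,0,1.5],"angular":[0,0,0]},{"fingers":0,"delta_pos":[-0.7,0,1.5],"angular":[0,0,0]},{"fingers":0,"delta_pos":[-0.7,0,1.5],"angular":[0,0,0]},{"fingers":0,"delta_pos":[-0.7,0,1.5],"angular":[0,0,0]},{"fingers":0,"delta_pos":[-0.6,0,1.5],"angular":[0,0,0]},{"fingers":0,"delta_pos":[-0.6,0,1.5],"angular":[0,0,0]},{"fingers":0,"delta_pos":[-0.6,0,1.5],"angular":[0,0,0]},{"fingers":0,"delta_pos":[-0.6,0,1.5],"angular":[0,0,0]}]'
python3 -m pendant '[{"fingers":0,"delta_pos":[-0.5,0,1.3],"angular":[0,0,0]},{"fingers":0,"delta_pos":[-0.5,0,1.3],"angular":[0,0,0]},{"fingers":0,"delta_pos":[-0.5,0,1.3],"angular":[0,0,0]},{"fingers":0,"delta_pos":[-0.5,0,1.3],"angular":[0,0,0]},{"fingers":0,"delta_pos":[-0.5,0,1.3],"angular":[0,0,0]},{"fingers":0,"delta_pos":[-0.5,0,1.3],"angular":[0,0,0]},{"fingers":0,"delta_pos":[-0.5,0,1.3],"angular":[0,0,0]},{"fingers":0,"delta_pos":[-0.4,0,1.3],"angular":[0,0,0]},{"fingers":0,"delta_pos":[-0.4,0,1.3],"angular":[0,0,0]},{"fingers":0,"delta_pos":[-0.4,0,1.3],"angular":[0,0,0]},{"fingers":0,"delta_pos":[-0.4,0,1.3],"angular":[0,0,0]},{"fingers":0,"delta_pos":[-0.4,0,1.3],"angular":[0,0,0]}]'
```

```text
clock: 13.8
tcp_pos: [0.481, -0.0252, 0.1032]
orientation: [0.0, 1.0, -0.017, -0.0]
wrist_force: [-1.1, 0.4, 2.1]
finger_gap: -0.0002
clock: 15.0
tcp_pos: [0.4759, -0.025, 0.0881]
orientation: [0.0, 1.0, -0.017, 0.0]
wrist_force: [-1.6, 1.8, 10.2]
finger_gap: -0.0004
```

Contact is as predicted: 2 N at first, then 10 N once the hob loads. I'll continue the down stroke.

```bash
python3 -m pendant '[{"fingers":0,"delta_pos":[-0.3,0,1.2],"angular":[0,0,0]},{"fingers":0,"delta_pos":[-0.3,0,1.2],"angular":[0,0,0]},{"fingers":0,"delta_pos":[-0.3,0,1.2],"angular":[0,0,0]},{"fingers":0,"delta_pos":[-0.3,0,1.2],"angular":[0,0,0]},{"fingers":0,"delta_pos":[-0.3,0,1.2],"angular":[0,0,0]},{"fingers":0,"delta_pos":[-0.3,0,1.2],"angular":[0,0,0]},{"fingers":0,"delta_pos":[-0.3,0,1.2],"angular":[0,0,0]},{"fingers":0,"delta_pos":[-0.3,0,1.2],"angular":[0,0,0]},{"fingers":0,"delta_pos":[-0.2,0,1.2],"angular":[0,0,0]},{"fingers":0,"delta_pos":[-0.2,0,1.2],"angular":[0,0,0]},{"fingers":0,"delta_pos":[-0.2,0,1.2],"angular":[0,0,0]},{"fingers":0,"delta_pos":[-0.2,0,1.2],"angular":[0,0,0]}]'
python3 -m pendant '[{"fingers":0,"delta_pos":[-0.2,0,1.2],"angular":[0,0,0]},{"fingers":0,"delta_pos":[-0.2,0,1.2],"angular":[0,0,0]},{"fingers":0,"delta_pos":[-0.2,0,1.2],"angular":[0,0,0]},{"fingers":0,"delta_pos":[-0.2,0,1.2],"angular":[0,0,0]},{"fingers":0,"delta_pos":[-0.2,0,1.2],"angular":[0,0,0]},{"fingers":0,"delta_pos":[-0.1,0,1.2],"angular":[0,0,0]},{"fingers":0,"delta_pos":[-0.1,0,1.2],"angular":[0,0,0]},{"fingers":0,"delta_pos":[-0.1,0,1.2],"angular":[0,0,0]},{"fingers":0,"delta_pos":[-0.1,0,1.0],"angular":[0,0,0]},{"fingers":0,"delta_pos":[0,0,0.8],"angular":[0,0,0]}]'
```

```text
clock: 16.2
tcp_pos: [0.4727, -0.0249, 0.0743]
orientation: [0.0, 1.0, -0.017, 0.001]
wrist_force: [-2.4, 0.6, 9.9]
finger_gap: 0.0001
clock: 17.2
tcp_pos: [0.471, -0.0248, 0.0628]
orientation: [0.0, 1.0, -0.017, 0.0]
wrist_force: [-3.9, 0.4, 10.4]
finger_gap: 0.0
```

```bash
python3 -m pendant '[{"fingers":0,"delta_pos":[0,0,1.0],"angular":[0,0,0]},{"fingers":0,"delta_pos":[0,0,1.0],"angular":[0,0,0]},{"fingers":0,"delta_pos":[0,0,1],"angular":[0,0,0]},{"fingers":0,"delta_pos":[0,0,0.5],"angular":[0,0,0]},{"fingers":0,"delta_pos":[0,0,0.3],"angular":[0,0,0]},{"fingers":0,"delta_pos":[0,0,0],"angular":[0,0,0]},{"fingers":0,"delta_pos":[0,0,0],"angular":[0,0,0]}]'
```

```text
clock: 17.9
tcp_pos: [0.4707, -0.0248, 0.0589]
orientation: [0.0, 1.0, -0.017, -0.0]
wrist_force: [-3.7, -0.0, 9.7]
finger_gap: -0.0
```

```bash
python3 -m pendant '[{"fingers":0,"delta_pos":[0,0,0.4],"angular":[0,0,0]},{"fingers":0,"delta_pos":[0,0,0.4],"angular":[0,0,0]},{"fingers":0,"delta_pos":[0,0,0],"angular":[0,0,0]},{"fingers":0,"delta_pos":[0,0,0],"angular":[0,0,0]}]';python3 -m pendant '[{"fingers":0,"delta_pos":[0,0,0.4],"angular":[0,0,0]},{"fingers":0,"delta_pos":[0,0,0],"angular":[0,0,0]},{"fingers":0,"delta_pos":[0,0,0],"angular":[0,0,0]}]'
```

```text
clock: 18.3
tcp_pos: [0.4707, -0.0248, 0.0584]
orientation: [0.0, 1.0, -0.017, -0.0]
wrist_force: [-4.3, -0.1, 12.6]
finger_gap: -0.0001
clock: 18.6
tcp_pos: [0.4707, -0.0248, 0.0582]
orientation: [0.0, 1.0, -0.017, 0.0]
wrist_force: [-5.5, 0.7, 13.7]
finger_gap: -0.0001
```

```bash
python3 -m pendant '[{"fingers":0,"delta_pos":[-0.3,0,0.5],"angular":[0,0,0]},{"fingers":0,"delta_pos":[0,0,0.5],"angular":[0,0,0]},{"fingers":0,"delta_pos":[0,0,0],"angular":[0,0,0]},{"fingers":0,"delta_pos":[0,0,0],"angular":[0,0,0]},{"fingers":0,"delta_pos":[0,0,0],"angular":[0,0,0]}]'
python3 - <<'E'
from h import *
togo(.471,-.0248,.0587,-.033)
a=env.read_camera("top");b=env.read_camera("scene");cv2.imwrite("pics/top5.png",a);cv2.imwrite("pics/scene5.png",b)
o=np.hstack([cv2.resize(a[120:220,240:306],None,fx=6,fy=6),cv2.resize(b[150:250,200:266],None,fx=6,fy=6)]);cv2.imwrite("pics/p4.png",o)
E
```

```text
clock: 19.1
tcp_pos: [0.4707, -0.0248, 0.0578]
orientation: [0.0, 1.0, -0.017, 0.0]
wrist_force: [-5.6, 1.5, 19.0]
finger_gap: 0.0001
t 19.1 p [ 0.4707 -0.0248  0.0578] yaw -0.0331 tilt [ 0.001  0.    -1.   ] F [-5.6  1.5 19. ] gap 0.0001
  turn [ 0.0005 -0.0009 -0.0001] shift now(mm) [ 0.3 -0.  -0.9] after turn [ 0.3 -0.  -0.9]
```

View pics/p4.png

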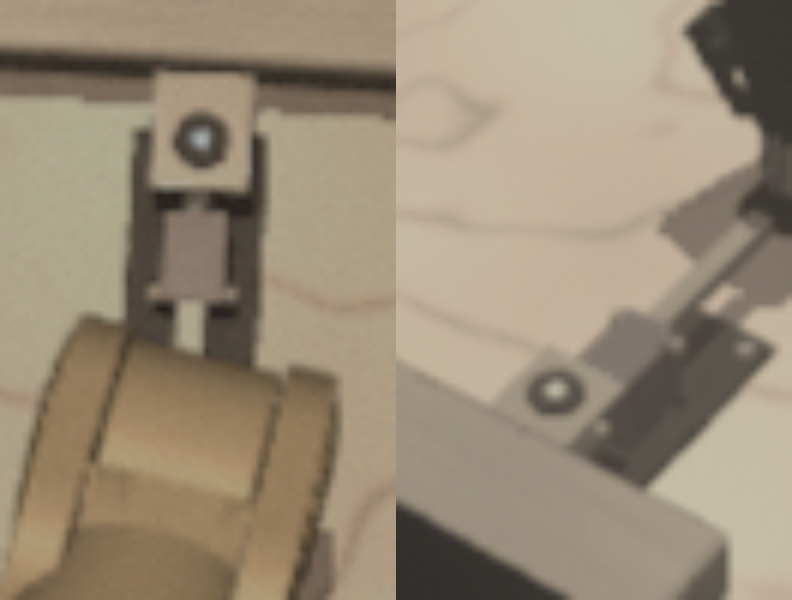

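The hob front is up: the boss rose from (560,408) to (556,390) while the jack's corner stayed at (774,347). The handle is at its stop with 19 N. I'll let it back up along the arc.

```bash
python3 -m pendant '[{"fingers":0,"delta_pos":[0,0,-0.8],"angular":[0,0,0]},{"fingers":0,"delta_pos":[0,0,-0.8],"angular":[0,0,0]},{"fingers":0,"delta_pos":[0,0,-1],"angular":[0,0,0]},{"fingers":0,"delta_pos":[0.1,0,-1.2],"angular":[0,0,0]},{"fingers":0,"delta_pos":[0.1,0,-1.2],"angular":[0,0,0]},{"fingers":0,"delta_pos":[0.1,0,-1.2],"angular":[0,0,0]},{"fingers":0,"delta_pos":[0.1,0,-1.2],"angular":[0,0,0]},{"fingers":0,"delta_pos":[0.2,0,-1.2],"angular":[0,0,0]},{"fingers":0,"delta_pos":[0.2,0,-1.2],"angular":[0,0,0]},{"fingers":0,"delta_pos":[0.2,0,-1.2],"angular":[0,0,0]},{"fingers":0,"delta_pos":[0.2,0,-1.2],"angular":[0,0,0]},{"fingers":0,"delta_pos":[0.2,0,-1.2],"angular":[0,0,0]}]'
python3 -m pendant '[{"fingers":0,"delta_pos":[0.2,0,-1.2],"angular":[0,0,0]},{"fingers":0,"delta_pos":[0.2,0,-1.2],"angular":[0,0,0]},{"fingers":0,"delta_pos":[0.2,0,-1.2],"angular":[0,0,0]},{"fingers":0,"delta_pos":[0.3,0,-1.2],"angular":[0,0,0]},{"fingers":0,"delta_pos":[0.3,0,-1.2],"angular":[0,0,0]},{"fingers":0,"delta_pos":[0.3,0,-1.2],"angular":[0,0,0]},{"fingers":0,"delta_pos":[0.3,0,-1.2],"angular":[0,0,0]},{"fingers":0,"delta_pos":[0.3,0,-1],"angular":[0,0,0]},{"fingers":0,"delta_pos":[0.3,0,-1],"angular":[0,0,0]},{"fingers":0,"delta_pos":[0.3,0,-1],"angular":[0,0,0]},{"fingers":0,"delta_pos":[0.3,0,-1],"angular":[0,0,0]},{"fingers":0,"delta_pos":[0.3,0,-1],"angular":[0,0,0]}]'
python3 -m pendant '[{"fingers":0,"delta_pos":[0.3,0,-1],"angular":[0,0,0]},{"fingers":0,"delta_pos":[0.3,0,-1],"angular":[0,0,0]},{"fingers":0,"delta_pos":[0.3,0,-1],"angular":[0,0,0]},{"fingers":0,"delta_pos":[0.4,0,-1],"angular":[0,0,0]},{"fingers":0,"delta_pos":[0.4,0,-1],"angular":[0,0,0]},{"fingers":0,"delta_pos":[0.4,0,-1],"angular":[0,0,0]},{"fingers":0,"delta_pos":[0.4,0,-1],"angular":[0,0,0]},{"fingers":0,"delta_pos":[0.4,0,-1],"angular":[0,0,0]},{"fingers":0,"delta_pos":[0.4,0,-1],"angular":[0,0,0]},{"fingers":0,"delta_pos":[0.4,0,-1.2],"angular":[0,0,0]},{"fingers":0,"delta_pos":[0.5,0,-1.2],"angular":[0,0,0]},{"fingers":0,"delta_pos":[0.5,0,-1.2],"angular":[0,0,0]}]'
```

```text
clock: 20.4
tcp_pos: [0.472, -0.0249, 0.0701]
orientation: [0.0, 1.0, -0.017, 0.0]
wrist_force: [-3.9, 0.1, 9.0]
finger_gap: 0.0002
clock: 21.6
tcp_pos: [0.4747, -0.0249, 0.0834]
orientation: [0.0, 1.0, -0.017, -0.0]
wrist_force: [-3.6, -0.1, 9.3]
finger_gap: 0.0002
clock: 22.8
tcp_pos: [0.4801, -0.0251, 0.0954]
orientation: [0.0, 1.0, -0.017, -0.0]
wrist_force: [-0.5, 0.0, 2.4]
finger_gap: 0.0002
```

```bash
python3 -m pendant '[{"fingers":0,"delta_pos":[0.5,0,-1.4],"angular":[0,0,0]},{"fingers":0,"delta_pos":[0.5,0,-1.4],"angular":[0,0,0]},{"fingers":0,"delta_pos":[0.5,0,-1.4],"angular":[0,0,0]},{"fingers":0,"delta_pos":[0.6,0,-1.4],"angular":[0,0,0]},{"fingers":0,"delta_pos":[0.6,0,-1.4],"angular":[0,0,0]},{"fingers":0,"delta_pos":[0.6,0,-1.4],"angular":[0,0,0]},{"fingers":0,"delta_pos":[0.6,0,-1.4],"angular":[0,0,0]},{"fingers":0,"delta_pos":[0.6,0,-1.4],"angular":[0,0,0]},{"fingers":0,"delta_pos":[0.6,0,-1.4],"angular":[0,0,0]},{"fingers":0,"delta_pos":[0.6,0,-1.4],"angular":[0,0,0]},{"fingers":0,"delta_pos":[0.6,0,-1.4],"angular":[0,0,0]},{"fingers":0,"delta_pos":[0.6,0,-1.4],"angular":[0,0,0]}]'
python3 -m pendant '[{"fingers":0,"delta_pos":[0.4,0,-1.4],"angular":[0,0,0]},{"fingers":0,"delta_pos":[0.2,0,-1.4],"angular":[0,0,0]},{"fingers":0,"delta_pos":[0,0,-1.4],"angular":[0,0,0]},{"fingers":0,"delta_pos":[0,0,-1.4],"angular":[0,0,0]},{"fingers":0,"delta_pos":[0,0,-1.4],"angular":[0,0,0]},{"fingers":0,"delta_pos":[0,0,-1.4],"angular":[0,0,0]},{"fingers":0,"delta_pos":[0,0,-1.4],"angular":[0,0,0]},{"fingers":0,"delta_pos":[0,0,-1.4],"angular":[0,0,0]},{"fingers":0,"delta_pos":[0,0,0],"angular":[0,0,0]},{"fingers":0,"delta_pos":[0,0,0],"angular":[0,0,0]},{"fingers":0,"delta_pos":[0,0,0],"angular":[0,0,0]}]'
python3 - <<'E'
from h import *
togo(.4875,-.0253,.1214,-.033)
a=env.read_camera("top");b=env.read_camera("scene")
o=np.hstack([cv2.resize(a[120:220,240:306],None,fx=6,fy=6),cv2.resize(b[150:250,200:266],None,fx=6,fy=6)]);cv2.imwrite("pics/p5.png",o)
E
```

```text
clock: 24.0
tcp_pos: [0.4873, -0.0254, 0.1123]
orientation: [0.0, 1.0, -0.017, 0.0]
wrist_force: [0.7, 1.0, 2.1]
finger_gap: -0.0002
clock: 25.1
tcp_pos: [0.4875, -0.0254, 0.1233]
orientation: [0.0, 1.0, -0.017, -0.0]
wrist_force: [0.8, -0.4, -0.0]
finger_gap: -0.0001
t 25.1 p [ 0.4875 -0.0254  0.1233] yaw -0.0332 tilt [-0.  0. -1.] F [ 0.8 -0.4 -0. ] gap -0.0001
  turn [ 0.0001  0.0001 -0.0002] shift now(mm) [ 0.  -0.1  1.9] after turn [ 0.  -0.1  1.9]
```

View pics/p5.png

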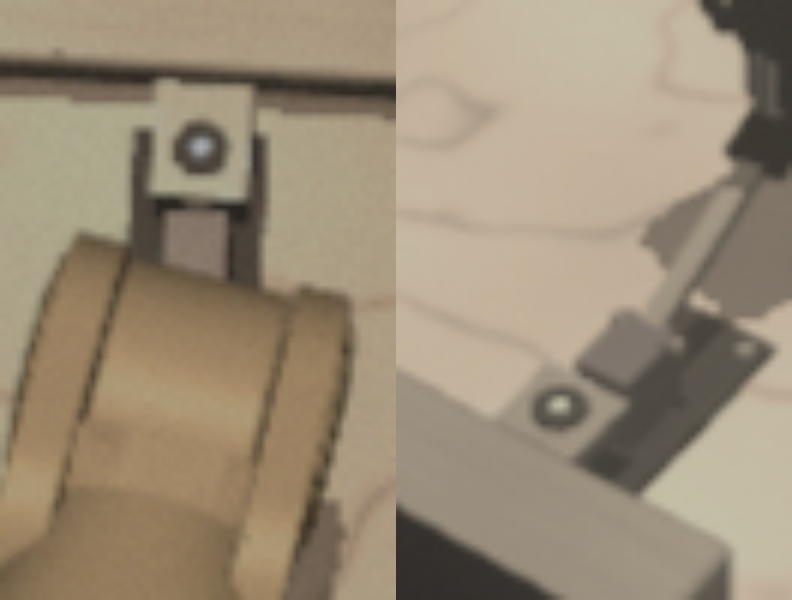

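The handle is fully up with no contact force, the hob is back down (boss at (560,408) as at first) and the jack has not moved. Now the second down stroke.

```bash
python3 -m pendant '[{"fingers":0,"delta_pos":[0,0,1.5],"angular":[0,0,0]},{"fingers":0,"delta_pos":[0,0,1.5],"angular":[0,0,0]},{"fingers":0,"delta_pos":[0,0,1.5],"angular":[0,0,0]},{"fingers":0,"delta_pos":[-0.5,0,1.5],"angular":[0,0,0]},{"fingers":0,"delta_pos":[-0.7,0,1.5],"angular":[0,0,0]},{"fingers":0,"delta_pos":[-0.7,0,1.5],"angular":[0,0,0]},{"fingers":0,"delta_pos":[-0.7,0,1.5],"angular":[0,0,0]},{"fingers":0,"delta_pos":[-0.7,0,1.5],"angular":[0,0,0]},{"fingers":0,"delta_pos":[-0.7,0,1.5],"angular":[0,0,0]},{"fingers":0,"delta_pos":[-0.6,0,1.5],"angular":[0,0,0]},{"fingers":0,"delta_pos":[-0.6,0,1.5],"angular":[0,0,0]},{"fingers":0,"delta_pos":[-0.6,0,1.5],"angular":[0,0,0]}]'
python3 -m pendant '[{"fingers":0,"delta_pos":[-0.6,0,1.4],"angular":[0,0,0]},{"fingers":0,"delta_pos":[-0.5,0,1.4],"angular":[0,0,0]},{"fingers":0,"delta_pos":[-0.5,0,1.4],"angular":[0,0,0]},{"fingers":0,"delta_pos":[-0.5,0,1.3],"angular":[0,0,0]},{"fingers":0,"delta_pos":[-0.5,0,1.3],"angular":[0,0,0]},{"fingers":0,"delta_pos":[-0.5,0,1.3],"angular":[0,0,0]},{"fingers":0,"delta_pos":[-0.5,0,1.3],"angular":[0,0,0]},{"fingers":0,"delta_pos":[-0.5,0,1.3],"angular":[0,0,0]},{"fingers":0,"delta_pos":[-0.5,0,1.3],"angular":[0,0,0]},{"fingers":0,"delta_pos":[-0.4,0,1.3],"angular":[0,0,0]},{"fingers":0,"delta_pos":[-0.4,0,1.3],"angular":[0,0,0]},{"fingers":0,"delta_pos":[-0.4,0,1.3],"angular":[0,0,0]}]'
python3 -m pendant '[{"fingers":0,"delta_pos":[-0.4,0,1.2],"angular":[0,0,0]},{"fingers":0,"delta_pos":[-0.4,0,1.2],"angular":[0,0,0]},{"fingers":0,"delta_pos":[-0.4,0,1.2],"angular":[0,0,0]},{"fingers":0,"delta_pos":[-0.3,0,1.2],"angular":[0,0,0]},{"fingers":0,"delta_pos":[-0.3,0,1.2],"angular":[0,0,0]},{"fingers":0,"delta_pos":[-0.3,0,1.2],"angular":[0,0,0]},{"fingers":0,"delta_pos":[-0.3,0,1.2],"angular":[0,0,0]},{"fingers":0,"delta_pos":[-0.3,0,1.2],"angular":[0,0,0]},{"fingers":0,"delta_pos":[-0.2,0,1.2],"angular":[0,0,0]},{"fingers":0,"delta_pos":[-0.2,0,1.2],"angular":[0,0,0]},{"fingers":0,"delta_pos":[-0.2,0,1.2],"angular":[0,0,0]},{"fingers":0,"delta_pos":[-0.2,0,1.2],"angular":[0,0,0]}]'
```

```text
clock: 26.4
tcp_pos: [0.4817, -0.0252, 0.1052]
orientation: [0.0, 1.0, -0.017, -0.0]
wrist_force: [-0.8, 1.2, 1.6]
finger_gap: 0.0001
clock: 27.6
tcp_pos: [0.4761, -0.025, 0.0894]
orientation: [0.0, 1.0, -0.017, 0.0]
wrist_force: [-0.5, 0.7, 2.3]
finger_gap: 0.0
clock: 28.8
tcp_pos: [0.4729, -0.0249, 0.0761]
orientation: [0.0, 1.0, -0.017, 0.001]
wrist_force: [-1.6, 0.4, 9.6]
finger_gap: -0.0001
```

```bash
python3 -m pendant '[{"fingers":0,"delta_pos":[-0.2,0,1.2],"angular":[0,0,0]},{"fingers":0,"delta_pos":[-0.2,0,1.2],"angular":[0,0,0]},{"fingers":0,"delta_pos":[-0.2,0,1.2],"angular":[0,0,0]},{"fingers":0,"delta_pos":[-0.2,0,1.2],"angular":[0,0,0]},{"fingers":0,"delta_pos":[-0.2,0,1.2],"angular":[0,0,0]},{"fingers":0,"delta_pos":[-0.2,0,1.2],"angular":[0,0,0]},{"fingers":0,"delta_pos":[-0.2,0,1.2],"angular":[0,0,0]},{"fingers":0,"delta_pos":[-0.1,0,1.2],"angular":[0,0,0]},{"fingers":0,"delta_pos":[-0.1,0,1.2],"angular":[0,0,0]},{"fingers":0,"delta_pos":[-0.1,0,1.2],"angular":[0,0,0]},{"fingers":0,"delta_pos":[-0.1,0,1.2],"angular":[0,0,0]},{"fingers":0,"delta_pos":[-0.1,0,1.2],"angular":[0,0,0]}]'
python3 -m pendant '[{"fingers":0,"delta_pos":[0,0,1],"angular":[0,0,0]},{"fingers":0,"delta_pos":[0,0,0.8],"angular":[0,0,0]},{"fingers":0,"delta_pos":[0,0,0.6],"angular":[0,0,0]},{"fingers":0,"delta_pos":[0,0,0.6],"angular":[0,0,0]},{"fingers":0,"delta_pos":[0,0,0],"angular":[0,0,0]},{"fingers":0,"delta_pos":[0,0,0],"angular":[0,0,0]},{"fingers":0,"delta_pos":[0,0,0],"angular":[0,0,0]}]'
```

```text
clock: 30.0
tcp_pos: [0.4709, -0.0248, 0.0616]
orientation: [0.0, 1.0, -0.017, 0.001]
wrist_force: [-2.3, 0.2, 10.4]
finger_gap: 0.0001
clock: 30.7
tcp_pos: [0.4706, -0.0248, 0.0586]
orientation: [0.0, 1.0, -0.017, 0.0]
wrist_force: [-3.9, 0.2, 11.2]
finger_gap: 0.0005
```

```bash
python3 -m pendant '[{"fingers":0,"delta_pos":[0,0,0.5],"angular":[0,0,0]},{"fingers":0,"delta_pos":[0,0,0.5],"angular":[0,0,0]},{"fingers":0,"delta_pos":[0,0,0.5],"angular":[0,0,0]},{"fingers":0,"delta_pos":[0,0,0.3],"angular":[0,0,0]},{"fingers":0,"delta_pos":[0,0,0],"angular":[0,0,0]},{"fingers":0,"delta_pos":[0,0,0],"angular":[0,0,0]},{"fingers":0,"delta_pos":[0,0,0],"angular":[0,0,0]},{"fingers":0,"delta_pos":[0,0,0],"angular":[0,0,0]}]'
python3 - <<'E'
from h import *
a=env.read_camera("top");b=env.read_camera("scene");cv2.imwrite("pics/scene6.png",b)
# compare with the first full-down pictures, around the tab and the rest of the counter
for n,x,o in(("top",a,"top5"),("scene",b,"scene5")):
    d=cv2.absdiff(x,cv2.imread(f"pics/{o}.png")).max(2);print(n,"px changed >40:",(d>40).sum())
cv2.imwrite("pics/p6.png",np.hstack([cv2.resize(a[120:220,240:306],None,fx=6,fy=6),cv2.resize(b[150:250,200:266],None,fx=6,fy=6)]))
togo(.4707,-.0248,.0578,-.033)
E
```

```text
clock: 31.5
tcp_pos: [0.4706, -0.0248, 0.0577]
orientation: [0.0, 1.0, -0.017, 0.0]
wrist_force: [-4.4, 1.1, 20.3]
finger_gap: -0.0002
top px changed >40: 0
scene px changed >40: 0
t 31.6 p [ 0.4706 -0.0248  0.0577] yaw -0.0331 tilt [ 0.001  0.001 -1.   ] F [-5.5  0.3 19.6] gap 0.0002
  turn [ 0.0005 -0.001  -0.0001] shift now(mm) [ 0.1 -0.  -0.1] after turn [ 0.1 -0.  -0.1]
```

View pics/p6.png

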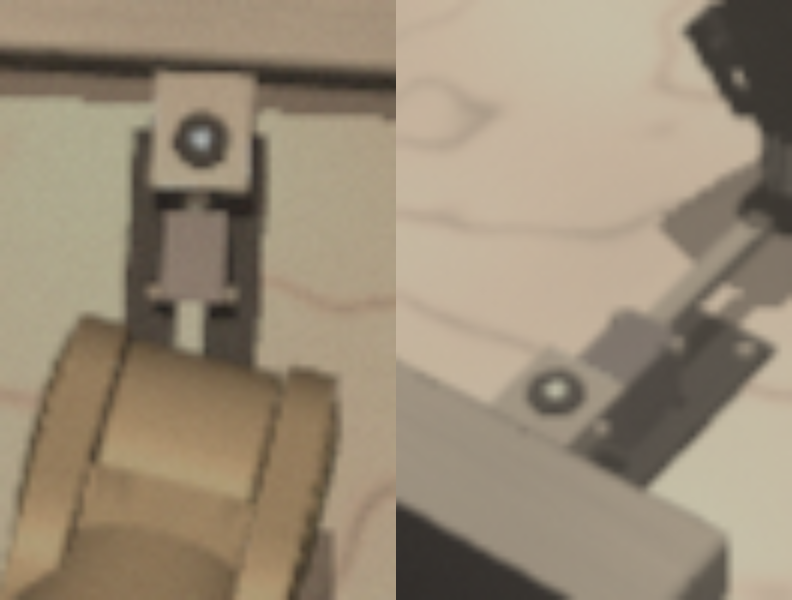

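The picture matches the first full-down state: the boss is raised at (556,390), the jack is in place, and the paddle is held at its stop with about 20 N. Handing in.

```bash
python3 -c "
from workcell import env
print(env.hand_in())"
```

```text
the job is handed in; nothing more can be done
None
```

I picked up the jack with a 35 N grip and set it flat under the hob's front tab. I then pumped the handle as asked: slowly down, back up under control, and slowly down again. I handed in at about 31.6 s with the handle still held down and the hob's front raised.

- **Saddle position:** pictures put the saddle about 1–3 mm short of the lift point, roughly 1.5 mm after allowing for edge blur. I couldn't see the saddle directly because the tab hides it. The robot's own position readings put it within about 1 mm.
- **Between strokes:** after the first stroke the paddle force fell to 0 N and the marked boss returned to its rest position in the picture. The jack had not moved.
- **At hand-in:** the fingertips held the paddle down at 0.058 m with about 20 N, against the 8–13 N needed to lift. The boss was raised as on the first stroke, and both camera views showed no visible change from that stroke. I took the stop as reached from this rise in force, not from a reading of the handle angle.
- **Other things in the scene:** I saw no contact between the arm and the hob. The arm did not go near the soap bottle, mill or mug, though I did not compare their positions with the start. No check failed.

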